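# Load the gold drill in the spindle's collet

### The arm

A 6-joint arm with a two-finger parallel gripper is mounted at the origin on the work surface. World frame = base frame: x ahead of the robot, y to its left, z up, the work surface at z = 0. Lengths are in m, angles in rad, forces in N, time in s.
With the tool pointing down it reaches from about 0.225 to 0.725 m from the base axis. Payload 3.1 kg.
Tool frame: the origin (TCP) lies on the centre line of the jaws, within the pads' length; the fingertips stand 11 mm ahead of it and the grasp point (between the pads) lies 8 mm behind it; z points along the fingers, x is the direction in which the jaws open and shut, and the axes are right-handed (so a half turn about z gives the same grasp; the last joint's range is limited). The gripper opens to 85 mm and grips with 20 to 120 N. Pads are 22 mm wide; open, the fingers measure 114 mm over their backs; the gripper's body (76 mm by 85 mm) begins 54 mm behind the grasp point. The pads swing forward as they close: fully open they stand 13 mm farther back than shut.
Start: joints at [-0.128, 0.048, 0.099, 1.622, 0, 1.443], TCP at [0.525, -0, 0.242] pointing down, gripper open.
Joint ranges: [-2.91, 2.91], [-0.99, 1.94], [-1.21, 1.42], [-2.12, 2.29], [-1.49, 1.47], [-3.14, 3.14]. Speed limits (rad/s): [2.79, 2.79, 3.14, 3.14, 3.14, 3.14].

### API

Orientations are given as [roll, pitch, yaw] about the fixed x, y, z axes, in that order (R = Rz(yaw) Ry(pitch) Rx(roll)).
In Python, from station import get_obs, snapshot, sign_off gives the robot as it stands.
- The arm moves only by the tool carry_out, never from a script. Its arguments are lists of equal length, an entry for each row: "delta_pos": the shift along the tool's x, y, z in m, a list of three; "roll": the turn about the tool's z in rad; "hand": the opening, from 0 (shut) to 1 (fully open). In form: {"delta_pos": [[x, y, z], ...], "roll": [roll, ...], "hand": [hand, ...]}. A call has 1 to 10 rows; each row shifts and turns the commanded pose from where the row before left it, along the tool's axes as they then stand; what a row does not reach is not made up. A row lasts 1/12 s, in which the tool goes at most 41.7 mm and 7.16 degrees, less where a joint would pass 70% of its speed; a pose out of reach is approached as far as the arm can. A call is refused whole if a number of a shift passes 0.0417 or a number of a turn 0.125, either way. A call with a gripper value outside its range is refused whole. The fingers move at their own pace and stop on an object; "force" is the grip in N (left out, the last holds). Time passes only in rows, so rows that do not move let the fingers close. It gives the time, the measured TCP pose, the force and the opening at its end, in the units of the state.
- get_obs(): the state, without advancing time (a new reading comes with each control period).
- snapshot(name): name is "scene" or "side" or "wrist"; returns a dict with "frame" (480x640x3 uint8, red, green, blue), "K" (3x3 intrinsics, pixels), "R" (3x3) and "t" (3): a world point X has camera coordinates R X + t. Camera axes: x right, y down, z forward; pixel columns grow to the right and rows downward; lengths in m; the calibration is good to about 2 mm. A picture is of the moment at which its call begins. There is no depth.
- sign_off(): hands the job in, once; it reports no verdict.
The state is a dict: "time": time; "qpos": joint angles; "dq": joint speeds; "joint_efforts": joint torques, N m; "tool_pos": TCP position; "ee_rot": TCP orientation; "contact_force": force on the tool from outside, world axes, zero at the start; "wrist_torque": the same for the moment, N m; "width": opening from 0.0 (shut) to 1.0 (fully open).
Only numpy, scipy, OpenCV 4.12 (cv2) and the standard library are available. Lean on these libraries where they do the work, as an engineer would, in place of code of your own. Each camera call takes 0.05 s, during which the arm holds its last target. There are 200 camera calls.

### The job

Fit the gold-coated drill from the drill stand into the sample-drilling spindle: shank first, pushed right home against the stop inside the collet, then turn the collet nut clockwise (as seen from the drill's side) as far as it will go so that the collet grips the drill straight. In the stand only the shank can be taken hold of, so the blue V-rest is there for laying the drill down to change your hold. Leave the other drills and the samples and dishes on the table where they are.

Things in the scene. Friction and masses are not known exactly. Their poses are not given: they have to be found in the camera images.
- drill: the gold twist drill to fit: round solid rod, 10 mm in diameter, 133 mm long, about 62 g; 87 mm from the point fluted, then 46 mm plain shank with a 1.5 mm chamfered end. Starts upright, point down, in one of the stand's holes, its top 53 mm standing out. The other drills stand as high: carry it clear over them. Origin at the tip of the point; z runs from the point to the shank end
- shank_end (a point): centre of the end face of the gold drill's shank (133 mm along the drill's z from its point); axes as the drill
- drill_black: black drill of the same shape and size, stays in the stand; origin at its point, z from the point to the shank end
- drill_bright: bright steel drill of the same shape and size, stays in the stand; origin at its point, z from the point to the shank end
- stand: fixed black drill stand, 160 mm (x) by 56 mm (y), two plates on four posts, 87 mm high over its corner screws, top face at 84 mm. Three holes along its x at -50, 0, +50 mm; which drill stands where varies. Each 11.6 mm hole leads to a blind hole in the foot, its bottom 4 mm above the table: a drill must rise 80 mm to come free. Origin at the centre of its underside
- rest: fixed blue V-rest: plate 70 mm (x) by 96 mm (y), 8 mm thick, with two upright V heads (90 degree V, 6 mm thick) centred at y = -30 and +30 mm and nothing between them above the plate. Each V is 31 mm wide at its top, the heads end 64 mm above the table. Origin at the centre of its underside
- rest_axis (a point): point midway between the V heads on the axis of a 10 mm rod lying in both Vs, 55 mm above the table; y runs along that axis, z up. A drill laid there stays if its centre of mass (about 67 mm from its point) lies between the heads
- spindle: fixed drilling spindle: motor in a bracket, axis level, 115 mm above the table; locked, only the nut turns. Origin on the table below the nut's front face, y into the spindle. Along y: nut 0 to 20 mm, 27 mm shaft to 42, 52 mm collar to 54, 80 mm motor to 254; bracket 104 mm wide, 54 mm above the axis, at 110 to 180. Before and under the nut only a low feed slide, 90 mm wide, 35 mm high, out to -130
- collet_mouth (a point): centre of the round collet nut's front face, on the axis; y points along the axis into the collet (the way the shank goes in), z up. The nut is 36 mm in diameter, 20 mm long. Its mouth is a cone 20 mm wide narrowing to 13 mm at 5 mm depth; behind it the open collet is 12 to 12.8 mm wide
- collet_stop (a point): centre of the face of the stop inside the collet, 40 mm along y from collet_mouth; the shank's end must rest against it. Axes as collet_mouth
- nut (a joint): turn of the collet nut, rad: starts at 0 to 0.4 (loose), stops hard at 2.2 (tight). Grows clockwise seen from the drill's side (right-handed about collet_mouth's y). The four jaws close 1 mm each per rad, touch a 10 mm shank at about 1.4, then clamp it. Turning takes about 0.12 N m; it stays where left. It can be gripped across its 36 mm at any angle, from above or leaning
- glass_bowl: glass bowl, 116 mm across, 50 mm high; leave it. Origin at the centre of its underside
- white_tub: white plastic tub, 124 mm across, 70 mm high; leave it. Origin at the centre of its underside
- vial: glass sample vial with a white cap, 26 mm across, 62 mm high; leave it. Origin at the centre of its underside
- dome_ingot: dome-shaped cast metal ingot, 68 mm across, 43 mm high; leave it. Origin at the centre of its underside
- flat_button: flat cast metal button, 44 mm across, 14 mm high; leave it. Origin at the centre of its underside

How it is judged:
On the way, in this order (a step that is already met when the one before it is completed fails the run):
1. the shank is home against the stop inside the collet while the nut is still loose (distance between shank_end and collet_stop below 0.006 m and angle between the z axis of drill and the y axis of collet_mouth, either way round below 0.15 rad and value of joint nut below 1.2 rad), for 0.2 s.
2. the nut is turned tight with the shank home in the collet (distance between shank_end and collet_stop below 0.006 m and angle between the z axis of drill and the y axis of collet_mouth, either way round below 0.15 rad and value of joint nut above 2 rad), for 0.1 s.
At the end, for the whole second after the job is handed in: The gold drill is in the collet with the end of its shank within 6 mm of the stop's centre, in line with the spindle to within 0.04 rad, the nut is turned past 2.0 rad, the drill is at rest and the robot touches nothing (distance between shank_end and collet_stop below 0.006 m and angle between the z axis of drill and the y axis of collet_mouth, either way round below 0.04 rad and value of joint nut above 2 rad and linear speed of drill below 0.02 m/s).
It fails at once if another drill is shifted by more than 15 mm (distance of any of drill_black, drill_bright from where it was at the start of the episode above 0.015 m).
It fails at once if a dish, the vial or a metal sample on the table is shifted by more than 20 mm (distance of any of glass_bowl, white_tub, vial, dome_ingot, flat_button from where it was at the start of the episode above 0.02 m).
It also fails if it takes over 72 s, if anything falls off the work surface, if the arm or the gripper's body presses on something with over 40 N, if the wrist force passes 120 N, or if a joint passes its speed limit or range.

## Working session

There is one attempt and no reset: what is moved stays moved. The work goes in short steps, Python scripts to look and compute and a tool call to move; the robot and the scene stay as the last step left them, time stands still between calls to the robot, and variables do not carry over. Pictures are saved under pics/ and viewed, on a budget of 10 in all, crops included, one or two more only if the job needs it, and the job is handed in when it is done.

Besides the shell and the picture viewer there is one more tool, called after "Request:" by a JSON object that holds its "name" and its "arguments", one argument or row to a line. carry_out: Moves the arm, as the interface text tells. Its arguments: {"type":"object","properties":{"delta_pos":{"type":"array"},"roll":{"type":"array"},"hand":{"type":"array"},"force":{"type":"number"}},"required":["delta_pos","roll","hand"]}

```bash
ls; mkdir -p pics
python3 - <<'E'
from station import *
import cv2,numpy as np,pickle
o=get_obs();print(o)
for n in("scene","side"):
    s=snapshot(n);pickle.dump(s,open(f"pics/{n}0.pkl","wb"));cv2.imwrite(f"pics/{n}0.png",s["frame"][:,:,::-1]);print(n,s["K"],s["R"],s["t"])
E
```

```text
pics
{'time': 0.0, 'qpos': array([-1.27799322e-01,  4.87292067e-02,  9.75775475e-02,  1.62200566e+00,
        4.66331025e-06,  1.44296938e+00]), 'dq': array([4.82814487e-04, 4.09856820e-04, 6.87068457e-05, 5.39516313e-04,
       1.80496330e-03, 3.40382797e-04]), 'joint_efforts': array([ 2.96208136e-04, -3.38780022e+01,  3.20016932e+01,  2.03766406e-02,
       -2.11149008e-04,  6.20949692e-06]), 'tool_pos': array([5.24406142e-01, 6.54872000e-05, 2.41118175e-01]), 'ee_rot': array([-3.14128705e+00,  2.34113478e-03,  2.79736993e-05]), 'contact_force': array([-0.08204132, -0.29972928, -0.3094823 ]), 'wrist_torque': array([-0.00503314, -0.04452196, -0.00299795]), 'width': 0.9997230751430802}
scene [[584.77700325   0.         324.78914294]
 [  0.         584.77700325 235.61795241]
 [  0.           0.           1.        ]] [[-0.10380907  0.99455461 -0.00920881]
 [ 0.85717772  0.08476636 -0.50799707]
 [-0.50445023 -0.06062829 -0.86130957]] [ 0.05337731 -0.46074126  1.79690837]
side [[458.50396543   0.         307.82041464]
 [  0.         458.50396543 236.04612213]
 [  0.           0.           1.        ]] [[ 0.86940297 -0.49367306  0.02062501]
 [-0.26270952 -0.4972023  -0.82690603]
 [ 0.41847603  0.71349617 -0.56196177]] [-0.48365364  0.23509499  0.67702128]
```

View pics/scene0.png

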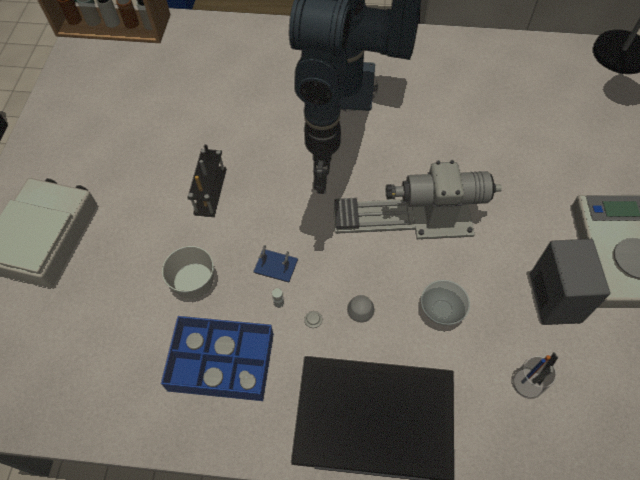

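View pics/side0.png

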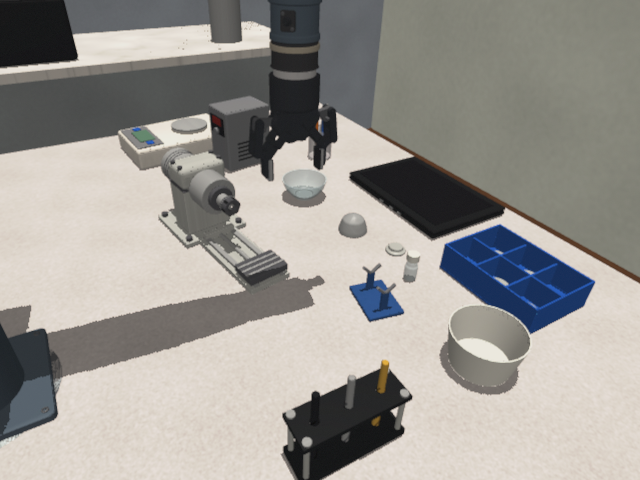

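The scene view shows the stand at about (207,182), with the gold drill at about (197,185). The rest is at (276,264) and the spindle nut at (392,191). In the side view the gold drill top is at (384,363), the rest at (376,292) and the nut at (230,204). I'll enlarge these areas.

```bash
cat > h.py <<'E'
import numpy as np,cv2,pickle
from scipy.spatial.transform import Rotation as Ro
def load(n): return pickle.load(open(f"pics/{n}.pkl","rb"))
def proj(s,X):
    c=np.atleast_2d(X)@s["R"].T+s["t"]; p=c@s["K"].T; return p[:,:2]/p[:,2:]
def tri(s1,p1,s2,p2):
    P=[s["K"]@np.c_[s["R"],s["t"]] for s in(s1,s2)]
    X=cv2.triangulatePoints(P[0],P[1],np.array(p1,float),np.array(p2,float)).ravel();return X[:3]/X[3]
def onz(s,p,z):
    d=s["R"].T@np.linalg.solve(s["K"],[p[0],p[1],1]);c=-s["R"].T@s["t"];return c+d*(z-c[2])/d[2]
def crop(s,x0,y0,w,h,k):
    im=cv2.resize(s["frame"][y0:y0+h,x0:x0+w,::-1],None,fx=k,fy=k,interpolation=cv2.INTER_CUBIC)
    for x in range((x0+9)//10*10,x0+w,10): cv2.line(im,((x-x0)*k,0),((x-x0)*k,4 if x%50 else 12),(0,0,255),1)
    for y in range((y0+9)//10*10,y0+h,10): cv2.line(im,(0,(y-y0)*k),(4 if y%50 else 12,(y-y0)*k),(0,0,255),1)
    return im
def canvas(items,name):
    C=np.zeros((600,800,3),np.uint8)
    for im,x,y in items:
        C[y:y+im.shape[0],x:x+im.shape[1]]=im[:600-y,:800-x]
    cv2.imwrite(f"pics/{name}.png",C)
E
python3 - <<'E'
from h import *
a=load("scene0");b=load("side0")
canvas([(crop(a,180,140,50,80,5),0,0),(crop(a,250,240,50,45,5),0,405),(crop(a,325,155,110,85,4),255,0),(crop(b,280,350,135,130,2+0),255,342) ,(crop(b,345,255,65,65,4),530,342),(crop(b,205,170,32,60,3),700,0)],"c1")
E
```

```text
(no output)
```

View pics/c1.png

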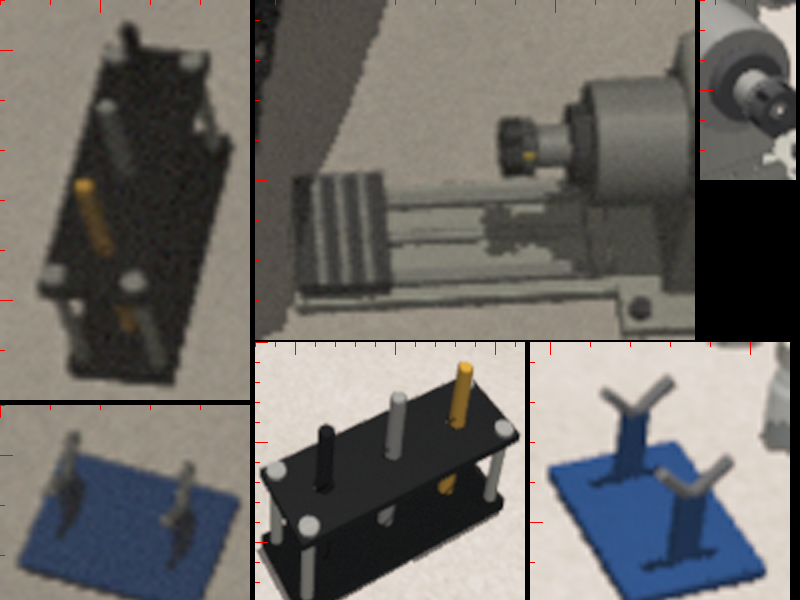

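Run:
```python
from h import *
a=load("scene0");b=load("side0")
np.set_printoptions(precision=4,suppress=True)
print("gold",tri(a,(196.8,177),b,(385,362.5)),onz(a,(196.8,177),.137),onz(b,(385,362.5),.137))
S=[onz(a,p,.087) for p in[(202.8,150.4),(218.4,152),(190.6,194.8),(206.6,196.2)]];print("screws",S)
print([onz(b,p,.087) for p in[(290.5,414),(307,441.5),(404.5,393)]])
A=[onz(a,p,.008) for p in[(265.6,249.4),(298,258),(290.6,279),(254.4,272)]]
B=[onz(b,p,.008) for p in[(349.75,287),(382,280.25),(403.75,312.5),(373,319.5)]]
print("restA",*A,np.mean(A,0));print("restB",*B,np.mean(B,0))
print("V",[onz(b,p,.0479) for p in[(370.5,273.25),(386,292.75)]])
print("nut",tri(a,(386.2,191.75),b,(231.7,207.3)),onz(a,(386.2,191.75),.115),onz(b,(231.7,207.3),.115))
```

```text
gold [ 0.4797 -0.3232  0.136 ] [ 0.4803 -0.3227  0.137 ] [ 0.4793 -0.3241  0.137 ]
screws [array([ 0.3574, -0.3433,  0.087 ]), array([ 0.3587, -0.3007,  0.087 ]), array([ 0.5018, -0.3442,  0.087 ]), array([ 0.5021, -0.3027,  0.087 ])]
[array([ 0.3587, -0.3012,  0.087 ]), array([ 0.3587, -0.3425,  0.087 ]), array([ 0.5021, -0.3448,  0.087 ])]
restA [ 0.5976 -0.1436  0.008 ] [ 0.6142 -0.0578  0.008 ] [ 0.6749 -0.0686  0.008 ] [ 0.6645 -0.1615  0.008 ] [ 0.6378 -0.1079  0.008 ]
restB [ 0.6137 -0.0625  0.008 ] [ 0.6813 -0.0757  0.008 ] [ 0.6605 -0.1676  0.008 ] [ 0.6007 -0.1555  0.008 ] [ 0.6391 -0.1153  0.008 ]
V [array([ 0.6414, -0.0856,  0.0479]), array([ 0.6331, -0.1435,  0.0479])]
nut [0.4642 0.1494 0.1161] [0.4636 0.1494 0.115 ] [0.4648 0.1513 0.115 ]
```

Request:
{"name": "carry_out", "arguments": {
  "delta_pos": [
    [-0.0044,0.0323,0],
    [-0.0044,0.0323,0],
    [-0.0044,0.0323,0],
    [-0.0044,0.0323,0],
    [-0.0044,0.0323,0],
    [-0.0044,0.0323,0],
    [-0.0044,0.0323,0],
    [-0.0044,0.0323,0],
    [-0.0044,0.0323,0],
    [-0.0044,0.0323,0]
  ],
  "roll": [0,0,0,0,0,0,0,0,0,0],
  "hand": [0.4,0.4,0.4,0.4,0.4,0.4,0.4,0.4,0.4,0.4],
  "force": 30
}}

```text
time: 0.93
tool_pos: [0.4803, -0.3244, 0.2416]
ee_rot: [-3.141, 0.001, -0.0]
contact_force: [0.8, -0.8, 0.9]
width: 0.402
```

Run:
```python
from h import *
from station import *
o=get_obs();print(o["tool_pos"],o["ee_rot"],o["width"],o["contact_force"])
for n in("scene","side","wrist"):
    s=snapshot(n);pickle.dump(s,open(f"pics/{n}1.pkl","wb"))
w=s;print(w["R"],w["t"],w["K"])
a=load("scene1");b=load("side1")
canvas([(cv2.resize(w["frame"][:,:,::-1],(480,360)),0,0),(crop(a,320,150,185,95,3),0,362) ,(crop(b,205,170,32,60,4),560,365),(crop(b,150,135,110,90,2),560,0)],"c2")
```

```text
[ 0.48028606 -0.32436121  0.24160564] [-3.14071636e+00  8.12618374e-04 -1.10502461e-04] 0.40248149060286864 [ 0.77471569 -0.75763052  0.93982846]
[[ 0.99998696 -0.0050029  -0.0010242 ]
 [-0.00446974 -0.95447655  0.29825248]
 [-0.0024697  -0.29824402 -0.95448646]] [-0.48059604 -0.3480646   0.28045943] [[391.29027524   0.         323.58019636]
 [  0.         391.29027524 244.1433151 ]
 [  0.           0.           1.        ]]
```

View pics/c2.png

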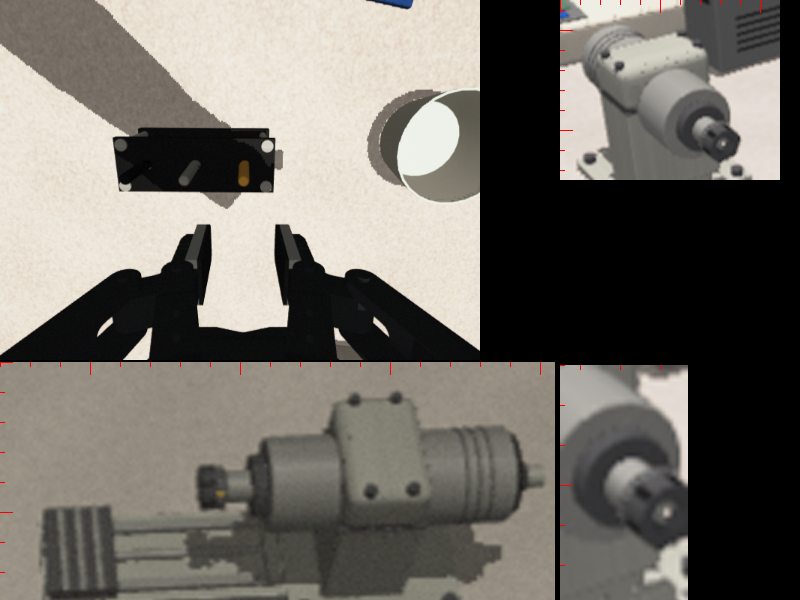

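Run:
```python
from h import *
a=load("scene1");w=load("wrist1")
for p in[(388,191.8),(408.3,190.7),(491.7,187.7),(499,188)]:print(onz(a,p,.115))
print("cam",-w["R"].T@w["t"])
print("vial",onz(a,(278,297),.03),"tub",onz(a,(188,258),.07))
```

```text
[0.46327136 0.15386985 0.115     ]
[0.45502567 0.20395014 0.115     ]
[0.42568439 0.41032741 0.115     ]
[0.42483879 0.42834324 0.115     ]
cam [ 0.47972667 -0.25097853  0.37101363]
vial [ 0.73621344 -0.08958946  0.03      ] tub [ 0.67345027 -0.31577738  0.07      ]
```

Request:
{"name": "carry_out", "arguments": {
  "delta_pos": [
    [0,0,0.0265],
    [0,0,0.0265],
    [0,0,0.0265],
    [0,0,0.0265],
    [0,0,0.0265],
    [0,0,0],
    [0,0,0],
    [0,0,0],
    [0,0,0],
    [0,0,0]
  ],
  "roll": [0,0,0,0,0,0,0,0,0,0],
  "hand": [0.4,0.4,0.4,0.4,0.4,0.4,0,0,0,0],
  "force": 30
}}

```text
time: 1.92
tool_pos: [0.4817, -0.323, 0.1119]
ee_rot: [3.141, -0.002, 0.0]
contact_force: [-1.3, 2.1, 0.7]
width: 0.108
```

Request:
{"name": "carry_out", "arguments": {
  "delta_pos": [
    [0,0,-0.0275],
    [0,0,-0.0275],
    [0,0,-0.0275],
    [0,0,-0.0275],
    [0.0248,-0.0257,0],
    [0.0248,-0.0257,0],
    [0.0248,-0.0257,0],
    [0.0248,-0.0257,0],
    [0.0248,-0.0257,0],
    [0.0248,-0.0257,0]
  ],
  "roll": [0,0,0,0,0,0,0,0,0,0],
  "hand": [0,0,0,0,0,0,0,0,0,0],
  "force": 40
}}

```text
time: 2.75
tool_pos: [0.6318, -0.1679, 0.2221]
ee_rot: [3.14, -0.004, -0.0]
contact_force: [0.8, 0.1, -0.6]
width: 0.104
```

Request:
{"name": "carry_out", "arguments": {
  "delta_pos": [
    [0,0,0],
    [0,0,0],
    [0,0,0]
  ],
  "roll": [0.07,0.08,0],
  "hand": [0,0,0]
}}

```text
time: 3.0
tool_pos: [0.6312, -0.1682, 0.2213]
ee_rot: [3.141, -0.003, -0.15]
contact_force: [-0.2, 0.2, -0.2]
width: 0.105
```

Run:
```python
from h import *
from station import *
o=get_obs();print(o["tool_pos"],o["ee_rot"],o["width"],o["contact_force"])
for n in("scene","side","wrist"):
    s=snapshot(n);pickle.dump(s,open(f"pics/{n}2.pkl","wb"))
w=s;b=load("side2")
canvas([(cv2.resize(w["frame"][:,:,::-1],(480,360)),0,0),(crop(b,290,200,130,140,4),280,40),(crop(w,290,60,160,110,2)[:, :],0,362)],"c3")
```

```text
[ 0.63123048 -0.1682375   0.22134779] [ 3.14080295e+00 -3.10996704e-03 -1.49732004e-01] 0.10484619249207011 [-0.15734898  0.24632602 -0.20448047]
```

View pics/c3.png

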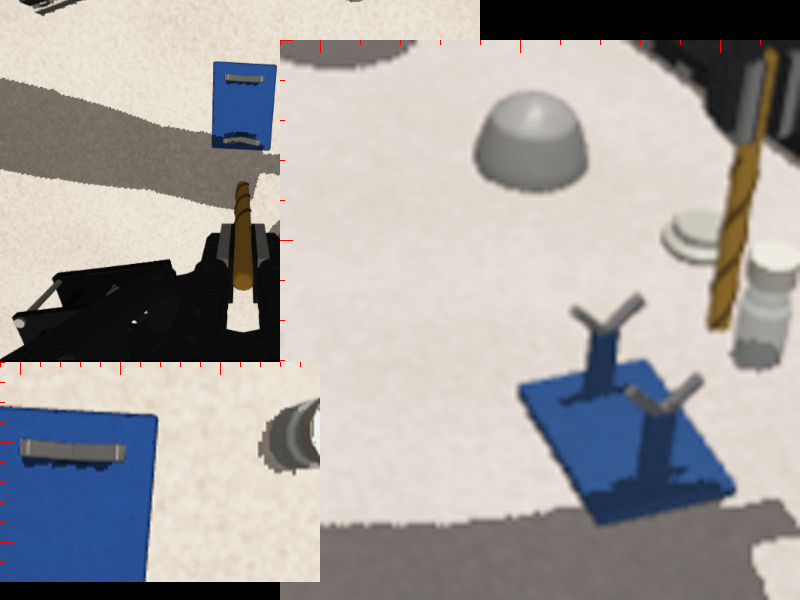

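Run:
```python
from h import *
w=load("wrist2");b=load("side2")
np.set_printoptions(precision=4,suppress=True)
h=[onz(w,p,.064) for p in[(301,104),(352,105.5),(297,185.5),(347,187)]]
print(*h,(h[0]+h[1])/2,(h[2]+h[3])/2)
c=[onz(w,(x*4/3,y*4/3),.008) for x,y in[(214,62),(276,66),(270,150),(212,147)]];print(*c,np.mean(c,0))
s=lambda x,y:(290+(x-280)/4,200+(y-40)/4)
v=[onz(b,s(*p),.0479) for p in[(600,330),(660,411)]];print("V",*v,np.mean(v,0))
t=[onz(b,s(*p),.064) for p in[(574,312),(641,299),(628,393),(700,379)]];print(*t,np.mean(t,0))
t=tri(w,(241.5*4/3,183*4/3),b,s(718,327));print("tip",t)
```

```text
[ 0.6282 -0.0796  0.064 ] [ 0.663  -0.0857  0.064 ] [ 0.616  -0.1349  0.064 ] [ 0.6523 -0.1414  0.064 ] [ 0.6456 -0.0827  0.064 ] [ 0.6341 -0.1382  0.064 ]
[ 0.6158 -0.0588  0.008 ] [ 0.682  -0.0727  0.008 ] [ 0.6644 -0.1639  0.008 ] [ 0.5971 -0.1503  0.008 ] [ 0.6398 -0.1114  0.008 ]
V [ 0.6419 -0.0834  0.0479] [ 0.6315 -0.1426  0.0479] [ 0.6367 -0.113   0.0479]
[ 0.6258 -0.0826  0.064 ] [ 0.6591 -0.0893  0.064 ] [ 0.6135 -0.1404  0.064 ] [ 0.6472 -0.1478  0.064 ] [ 0.6364 -0.115   0.064 ]
tip [ 0.6311 -0.168   0.1135]
```

Request:
{"name": "carry_out", "arguments": {
  "delta_pos": [
    [-0.004,0,0],
    [0,0,0.0245],
    [0,0,0.0245],
    [0,0,0.0245],
    [0,0,0.0245],
    [0,-0.012,0],
    [0,0,0]
  ],
  "roll": [0.04,0,0,0,0,0,0],
  "hand": [0,0,0,0,0,0,0],
  "force": 20
}}

```text
time: 3.73
tool_pos: [0.6268, -0.1544, 0.1203]
ee_rot: [-3.139, 0.004, -0.189]
contact_force: [0.1, -0.5, 0.6]
width: 0.099
```

Request:
{"name": "carry_out", "arguments": {
  "delta_pos": [
    [0,-0.005,0],
    [0,-0.0145,0],
    [0,-0.0143,0.0027],
    [0,-0.0135,0.0052],
    [0,0,0]
  ],
  "roll": [0,0,0,0,0],
  "hand": [0,0,0,0,0],
  "force": 20
}}

```text
time: 4.15
tool_pos: [0.6389, -0.109, 0.1172]
ee_rot: [3.139, -0.005, -0.188]
contact_force: [-1.3, -3.3, 4.0]
width: 0.101
```

Run:
```python
from h import *
from station import *
o=get_obs();print(o["tool_pos"],o["ee_rot"],o["width"],o["contact_force"])
for n in("scene","side","wrist"):
    s=snapshot(n);pickle.dump(s,open(f"pics/{n}3.pkl","wb"))
w=s;b=load("side3")
canvas([(cv2.resize(w["frame"][:,:,::-1],(480,360)),0,0),(crop(b,310,220,120,120,4),320,120)],"c4")
```

```text
[ 0.63891559 -0.10903467  0.11721035] [ 3.13860061 -0.00523609 -0.18764586] 0.10051749918913983 [-1.30810148 -3.25096875  4.00300474]
```

View pics/c4.png

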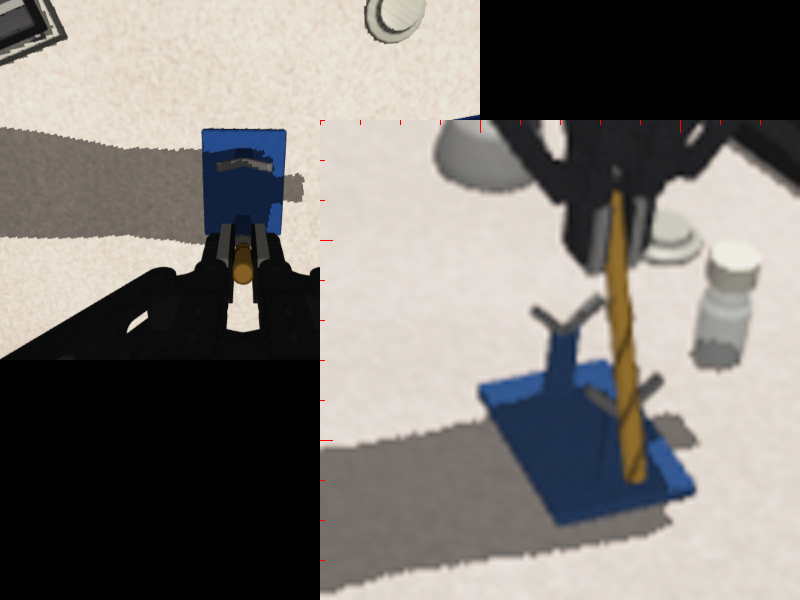

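The drill is tipping in the grip as planned: side view shows it lying in the near V at about (386,290), and the wrist view shows jaws and V in line at column 243. I'll carry on along the arc.

Request:
{"name": "carry_out", "arguments": {
  "delta_pos": [
    [0,-0.0125,0.0075],
    [0,-0.0109,0.0094],
    [0,-0.0092,0.0113],
    [0,-0.007,0.0127],
    [0,0,0]
  ],
  "roll": [0,0,0,0,0],
  "hand": [0,0,0,0,0]
}}

```text
time: 4.72
tool_pos: [0.6449, -0.0689, 0.0714]
ee_rot: [-3.138, 0.0, -0.188]
contact_force: [2.9, 2.0, 3.6]
width: 0.103
```

Request:
{"name": "carry_out", "arguments": {
  "delta_pos": [
    [0,-0.0048,0.0135],
    [0,-0.0023,0.012],
    [0,0,0]
  ],
  "roll": [0,0,0],
  "hand": [0,0,0]
}}

```text
time: 4.97
tool_pos: [0.6456, -0.0629, 0.0453]
ee_rot: [-3.139, 0.002, -0.189]
contact_force: [3.3, 1.6, 3.0]
width: 0.102
```

Run:
```python
from h import *
from station import *
o=get_obs();print(o["tool_pos"],o["ee_rot"],o["width"],o["contact_force"])
for n in("scene","side","wrist"):
    s=snapshot(n);pickle.dump(s,open(f"pics/{n}4.pkl","wb"))
w=s;b=load("side4");a=load("scene4")
canvas([(cv2.resize(w["frame"][:,:,::-1],(400,300)),0,0),(crop(b,310,210,120,120,4),320,120),(crop(a,230,220,80,70,4),0,310)],"c5")
```

```text
[ 0.64558987 -0.06291992  0.04534978] [-3.13932063e+00  1.51092395e-03 -1.88525231e-01] 0.10179803407754656 [3.34900681 1.63992283 2.98600324]
```

View pics/c5.png

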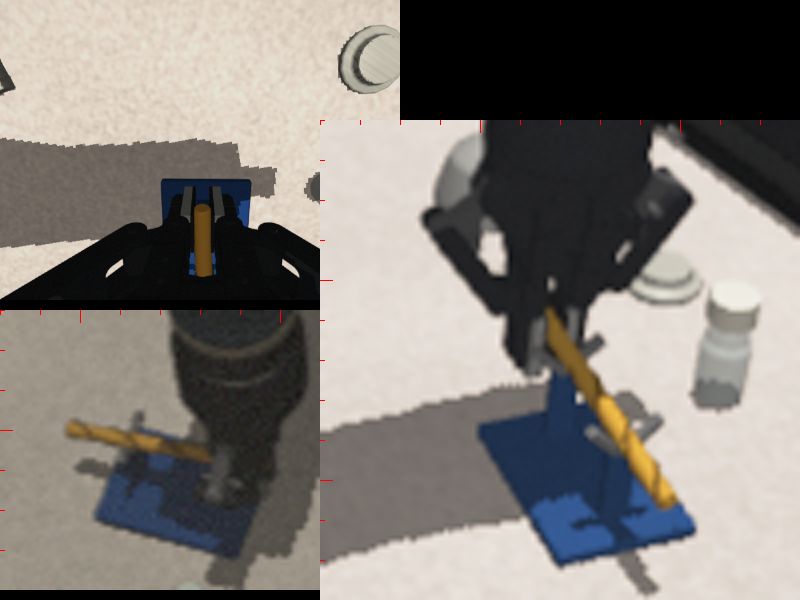

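Request:
{"name": "carry_out", "arguments": {
  "delta_pos": [
    [0,0,0],
    [0,0,0],
    [0,0,0],
    [0,0,-0.03],
    [0,0,-0.03],
    [0,0.025,0],
    [0,0.025,0],
    [0,0,0],
    [0,0,0]
  ],
  "roll": [0,0,0,0,0,0,0,0,0],
  "hand": [0.4,0.4,0.4,0.4,0.4,0.4,0.4,0.4,0.4]
}}

```text
time: 5.87
tool_pos: [0.6355, -0.1146, 0.1072]
ee_rot: [-3.142, 0.001, -0.193]
contact_force: [-0.1, -0.2, 0.5]
width: 0.404
```

```bash
cat >> h.py <<'E'
def gold(s,roi=None):
    hsv=cv2.cvtColor(s["frame"],cv2.COLOR_RGB2HSV)
    m=cv2.inRange(hsv,(8,120,50),(28,255,255))
    if roi is not None: k=np.zeros_like(m);x0,y0,x1,y1=roi;k[y0:y1,x0:x1]=1;m*=k
    n,l,st,_=cv2.connectedComponentsWithStats(m)
    ys,xs=np.nonzero(m);P=np.c_[xs,ys].astype(float)
    c=P.mean(0);d=np.linalg.svd(P-c,full_matrices=False)[2][0];q=(P-c)@d
    return len(P),c,d,c+d*q.min(),c+d*q.max(),[tuple(r) for r in st[1:] if r[4]>15]
def line3(s1,e1,s2,e2):
    N=[]
    for s,e in((s1,e1),(s2,e2)):
        r=[s["R"].T@np.linalg.solve(s["K"],[*p,1]) for p in e]
        n=np.cross(*r);n/=np.linalg.norm(n);N.append((n,n@(-s["R"].T@s["t"])))
    d=np.cross(N[0][0],N[1][0]);d/=np.linalg.norm(d)
    p=np.linalg.lstsq(np.array([N[0][0],N[1][0]]),[N[0][1],N[1][1]],rcond=None)[0]
    return p,d
E
python3 - <<'E'
from h import *
from station import *
np.set_printoptions(precision=4,suppress=True)
o=get_obs();print(o["tool_pos"],o["ee_rot"],o["width"],o["contact_force"])
S={}
for n in("scene","side","wrist"):
    s=snapshot(n);S[n]=s;pickle.dump(s,open(f"pics/{n}5.pkl","wb"));print(n,*gold(s))
    cv2.imwrite(f"pics/{n}5.png",s["frame"][:,:,::-1])
E
```

```text
[ 0.6355 -0.1146  0.1072] [-3.1416  0.0014 -0.1929] 0.4037526300263175 [-0.0744 -0.1561  0.4674]
scene 977 [139.9703  53.8362] [0.711  0.7032] [ 62.5203 -22.7687] [499.3072 409.2521] [(np.int32(56), np.int32(0), np.int32(13), np.int32(3), np.int32(21)), (np.int32(117), np.int32(0), np.int32(15), np.int32(12), np.int32(74)), (np.int32(157), np.int32(5), np.int32(12), np.int32(10), np.int32(23)), (np.int32(120), np.int32(15), np.int32(11), np.int32(7), np.int32(25)), (np.int32(66), np.int32(18), np.int32(7), np.int32(12), np.int32(31)), (np.int32(74), np.int32(19), np.int32(10), np.int32(7), np.int32(20)), (np.int32(121), np.int32(18), np.int32(7), np.int32(11), np.int32(19)), (np.int32(80), np.int32(22), np.int32(7), np.int32(8), np.int32(17)), (np.int32(68), np.int32(32), np.int32(13), np.int32(5), np.int32(26)), (np.int32(146), np.int32(33), np.int32(9), np.int32(9), np.int32(20)), (np.int32(118), np.int32(35), np.int32(9), np.int32(5), np.int32(17)), (np.int32(247), np.int32(247), np.int32(8), np.int32(5), np.int32(16)), (np.int32(268), np.int32(254), np.int32(29), np.int32(9), np.int32(82)), (np.int32(546), np.int32(355), np.int32(5), np.int32(6), np.int32(19))]
side 1115 [490.6466 229.4646] [0.9838 0.1795] [300.1762 194.7024] [643.3202 257.3285] [(np.int32(315), np.int32(108), np.int32(4), np.int32(24), np.int32(53)), (np.int32(418), np.int32(156), np.int32(222), np.int32(126), np.int32(815)), (np.int32(364), np.int32(260), np.int32(35), np.int32(46), np.int32(239))]
wrist 4713 [330.9663 273.1055] [-0.0133  0.9999] [332.5261 155.9271] [329.2897 399.0571] [(np.int32(320), np.int32(156), np.int32(24), np.int32(244), np.int32(4711))]
```

Run:
```python
from h import *
np.set_printoptions(precision=4,suppress=True)
b=load("side5");w=load("wrist5")
g=gold(w);e=(g[3],g[4]);print("wrist ends",onz(w,e[0],.055),onz(w,e[1],.055))
h=gold(b,(360,255,405,310));f=(h[3],h[4]);print("side ends",h[0],onz(b,f[0],.055),onz(b,f[1],.055))
p,d=line3(w,e,b,f);print(d); 
for y in(-.16,-.06):print(p+d*(y-p[1])/d[1])
```

```text
wrist ends [ 0.651  -0.0532  0.055 ] [ 0.6251 -0.1831  0.055 ]
side ends 239 [ 0.6501 -0.0531  0.055 ] [ 0.6253 -0.1829  0.055 ]
[-0.1957 -0.9806  0.0124]
[ 0.6297 -0.16    0.055 ]
[ 0.6497 -0.06    0.0537]
```

Request:
{"name": "carry_out", "arguments": {
  "delta_pos": [
    [0.003,0.003,0.03],
    [0,0,0.0302],
    [0,0,0],
    [0,0,0],
    [0,0,0],
    [0,0,0],
    [0,0,0]
  ],
  "roll": [0,0,0,0,0,0,0],
  "hand": [0.4,0.4,0.4,0,0,0,0],
  "force": 50
}}

```text
time: 6.6
tool_pos: [0.64, -0.1167, 0.0497]
ee_rot: [3.142, -0.003, -0.19]
contact_force: [-1.5, 2.1, 0.2]
width: 0.101
```

Request:
{"name": "carry_out", "arguments": {
  "delta_pos": [
    [0,0,-0.03],
    [0,0,-0.03],
    [0,0,-0.03],
    [0,0,-0.03],
    [0,0,0]
  ],
  "roll": [0,0,0,0,0],
  "hand": [0,0,0,0,0]
}}

```text
time: 7.02
tool_pos: [0.6433, -0.118, 0.1781]
ee_rot: [3.14, -0.017, -0.19]
contact_force: [1.7, -1.5, 1.2]
width: 0.098
```

Request:
{"name": "carry_out", "arguments": {
  "delta_pos": [
    [0,0,0],
    [0,0,0],
    [0,0,0],
    [-0.0192,-0.0261,0],
    [-0.0192,-0.0261,0],
    [-0.0192,-0.0261,0],
    [-0.0192,-0.0261,0],
    [-0.0192,-0.0261,0],
    [-0.0192,-0.0261,0],
    [-0.0192,-0.0261,0]
  ],
  "roll": [-0.111,-0.111,-0.111,0,0,0,0,0,0,0],
  "hand": [0,0,0,0,0,0,0,0,0,0]
}}

```text
time: 7.85
tool_pos: [0.4793, 0.0458, 0.1686]
ee_rot: [3.141, -0.003, 0.143]
contact_force: [0.4, 1.0, -0.4]
width: 0.095
```

Request:
{"name": "carry_out", "arguments": {
  "delta_pos": [
    [0,0,0],
    [0,0,0]
  ],
  "roll": [0,0],
  "hand": [0,0]
}}

```text
time: 8.02
tool_pos: [0.4795, 0.046, 0.1686]
ee_rot: [3.141, -0.003, 0.145]
contact_force: [1.8, -0.5, -1.0]
width: 0.099
```

Run:
```python
from h import *
from station import *
np.set_printoptions(precision=4,suppress=True)
o=get_obs();print(o["tool_pos"],o["ee_rot"],o["width"],o["contact_force"])
S={}
for n in("scene","side","wrist"):
    s=snapshot(n);S[n]=s;pickle.dump(s,open(f"pics/{n}6.pkl","wb"))
w,b,a=S["wrist"],S["side"],S["scene"]
canvas([(crop(w,180,0,270,360,2)[:600],0,0),(crop(b,190,160,85,75,3),545,0),(crop(a,330,160,85,60,3),545,240),(cv2.resize(w["frame"][:,:,::-1],(240,180)),545,420)],"c6")
```

```text
[0.4795 0.046  0.1686] [ 3.1409 -0.0029  0.1455] 0.09882828079706295 [ 1.8392 -0.5293 -1.0103]
```

View pics/c6.png

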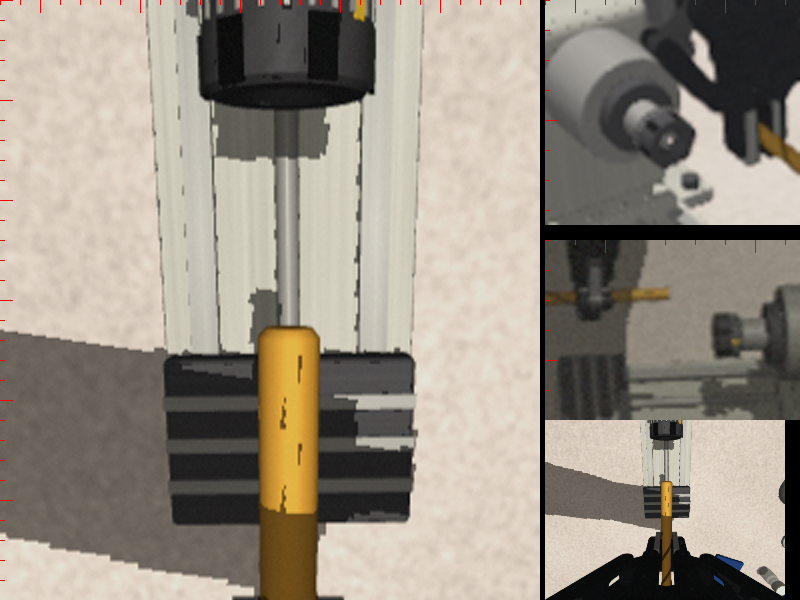

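Run:
```python
from h import *
np.set_printoptions(precision=4,suppress=True)
a,b,w=[load(n+"6") for n in("scene","side","wrist")]
n=onz(w,(323.6,44.5),.115);print("nut",n)
d1=onz(w,(324.5,163.5),.1766);d2=onz(w,(324.4,280),.1766);d=d1-d2;print("drill end",d1,"dir",d/np.linalg.norm(d))
s=lambda x,y,:(190+(x-545)/3,160+y/3)
print("nut side",onz(b,s(670,139),.115))
# drill elevation: side + wrist line
g=gold(w,(300,150,345,290));h=gold(b,(250,180,310,260));print(g[0],h[0],g[5],h[5],line3(w,(g[3],g[4]),b,(h[3],h[4])))
# rails/screw direction on low plane
p,q=onz(w,(324.2,56),.02),onz(w,(324.5,160),.02);print("screw dir",(p-q)/np.linalg.norm(p-q))
g=gold(a,(300,220,390,270));print(g[0],g[3],g[4],g[5])
u=np.array([-.1425,.9898,0]);v=np.array([.9898,.1425,0]);e=n-d1;print("ahead",e@u,"lateral",e@v)
```

```text
nut [0.4654 0.1513 0.115 ]
drill end [0.4716 0.1082 0.1766] dir [-0.1432  0.9897  0.    ]
nut side [0.4662 0.1549 0.115 ]
3773 138 [(np.int32(309), np.int32(163), np.int32(31), np.int32(127), np.int32(3773))] [(np.int32(261), np.int32(201), np.int32(23), np.int32(20), np.int32(138))] (array([0.4774, 0.0664, 0.1757]), array([ 0.141 , -0.99  , -0.0091]))
screw dir [-0.1469  0.9891  0.    ]h.py:27: RuntimeWarning: Mean of empty slice.
  c=P.mean(0);d=np.linalg.svd(P-c,full_matrices=False)[2][0];q=(P-c)@d
  ret = um.true_divide(
Traceback (most recent call last):
  File "h.py", line 27, in gold
    c=P.mean(0);d=np.linalg.svd(P-c,full_matrices=False)[2][0];q=(P-c)@d
                  ~~~~~~~~~~~~~~~~~~~~~~~~~~~~~~~~~~~~~~~~~^^^
IndexError: index 0 is out of bounds for axis 0 with size 0
```

Request:
{"name": "carry_out", "arguments": {
  "delta_pos": [
    [0,0,0.0202],
    [0,0,0.0202],
    [0,0,0.0203],
    [0,-0.012,0],
    [0,-0.012,0],
    [0,-0.012,0],
    [0,0,0],
    [0,0,0]
  ],
  "roll": [0,0,0,0,0,0,0,0],
  "hand": [0,0,0,0,0,0,0,0]
}}

```text
time: 8.83
tool_pos: [0.4758, 0.0815, 0.1083]
ee_rot: [3.141, -0.003, 0.145]
contact_force: [-0.0, -0.3, -0.2]
width: 0.097
```

Run:
```python
from h import *
from station import *
np.set_printoptions(precision=4,suppress=True)
o=get_obs();print(o["tool_pos"],o["ee_rot"],o["width"],o["contact_force"])
S={}
for n in("scene","side","wrist"):
    s=snapshot(n);S[n]=s;pickle.dump(s,open(f"pics/{n}7.pkl","wb"))
w,b,a=S["wrist"],S["side"],S["scene"]
canvas([(crop(w,230,0,180,200,3),0,0),(crop(b,205,180,60,55,4),545,0),(crop(a,370,170,50,40,5),545,240)],"c7")
```

```text
[0.4758 0.0815 0.1083] [ 3.1409 -0.003   0.1451] 0.0966478603906276 [-0.0456 -0.2957 -0.2319]
```

View pics/c7.png

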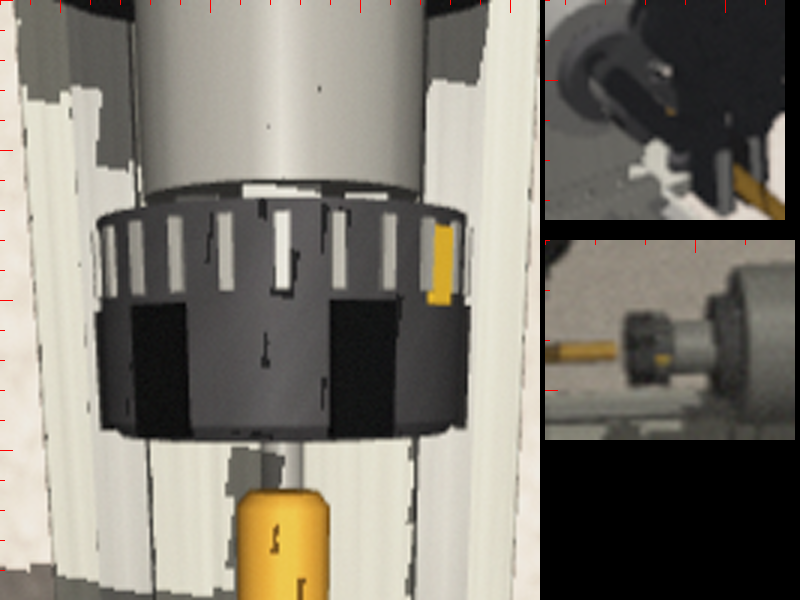

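Wrist view: the drill axis and nut centre are both at column 324, and the shank end is about 7 mm from the nut face. A yellow mark on the nut at column 377 will show its turn. Next I'll insert the drill.

Request:
{"name": "carry_out", "arguments": {
  "delta_pos": [
    [0,-0.006,0],
    [0,-0.006,0],
    [0,-0.006,0],
    [0,-0.006,0],
    [0,0,0]
  ],
  "roll": [0,0,0,0,0],
  "hand": [0,0,0,0,0]
}}

```text
time: 9.4
tool_pos: [0.4711, 0.1056, 0.1068]
ee_rot: [-3.141, -0.0, 0.144]
contact_force: [-0.4, 0.1, 0.4]
width: 0.096
```

Request:
{"name": "carry_out", "arguments": {
  "delta_pos": [
    [0,-0.005,0],
    [0,-0.005,0],
    [0,-0.005,0],
    [0,0,0]
  ],
  "roll": [0,0,0,0],
  "hand": [0,0,0,0]
}}

```text
time: 9.73
tool_pos: [0.469, 0.1202, 0.1068]
ee_rot: [-3.141, -0.0, 0.144]
contact_force: [0.2, 0.7, 0.8]
width: 0.099
```

Going in freely. Now the last ~9 mm, slowly.

Request:
{"name": "carry_out", "arguments": {
  "delta_pos": [
    [0,-0.003,0],
    [0,-0.003,0],
    [0,-0.002,0],
    [0,0,0]
  ],
  "roll": [0,0,0,0],
  "hand": [0,0,0,0]
}}

```text
time: 10.07
tool_pos: [0.4682, 0.1263, 0.1069]
ee_rot: [3.139, -0.0, 0.143]
contact_force: [0.7, -4.1, 1.3]
width: 0.099
```

Request:
{"name": "carry_out", "arguments": {
  "delta_pos": [
    [0,-0.0015,0],
    [0,-0.0015,0],
    [0,0,0]
  ],
  "roll": [0,0,0],
  "hand": [0,0,0]
}}

```text
time: 10.32
tool_pos: [0.4682, 0.1264, 0.1069]
ee_rot: [3.132, -0.0, 0.141]
contact_force: [1.0, -12.4, 2.7]
width: 0.096
```

Request:
{"name": "carry_out", "arguments": {
  "delta_pos": [
    [0,0.002,0],
    [0,0,0],
    [0,0,0],
    [0,0,0],
    [0,0,0],
    [0,0,-0.025],
    [0,0,-0.025],
    [0,0,-0.025],
    [0,0,0]
  ],
  "roll": [0,0,0,0,0,0,0,0,0],
  "hand": [0,0,0.4,0.4,0.4,0.4,0.4,0.4,0]
}}

```text
time: 11.07
tool_pos: [0.4705, 0.1291, 0.1871]
ee_rot: [-3.141, -0.009, 0.144]
contact_force: [0.6, 0.4, 1.3]
width: 0.272
```

Run:
```python
from h import *
from station import *
np.set_printoptions(precision=4,suppress=True)
o=get_obs();print(o["tool_pos"],o["ee_rot"],o["width"],o["contact_force"])
S={}
for n in("scene","side","wrist"):
    s=snapshot(n);S[n]=s;pickle.dump(s,open(f"pics/{n}8.pkl","wb"))
w,b,a=S["wrist"],S["side"],S["scene"]
canvas([(crop(w,230,0,180,300,2),0,0),(crop(b,205,180,85,75,4),400,0),(crop(a,340,170,80,50,5),400,310)],"c8")
```

```text
[0.4705 0.1291 0.1871] [-3.1406 -0.0091  0.1436] 0.272361421410281 [0.574  0.3714 1.3273]
```

View pics/c8.png

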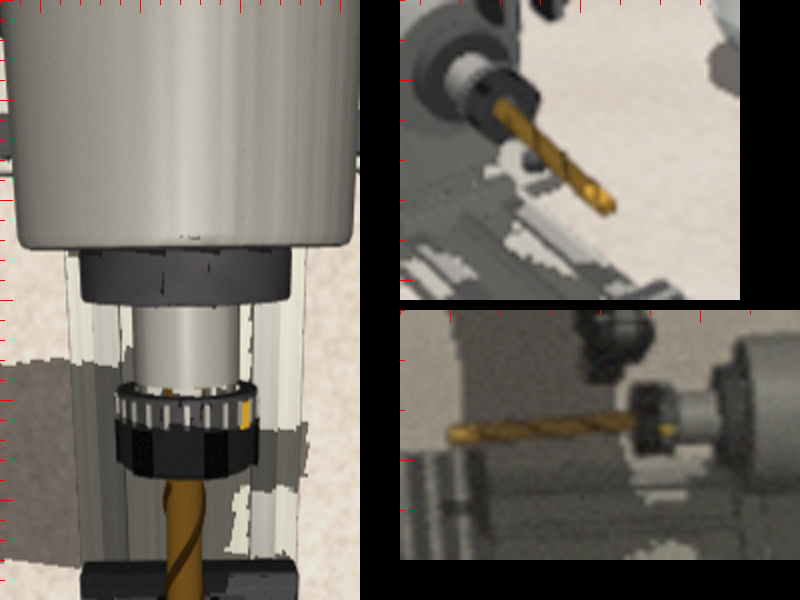

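The drill sits home: wrist view shows it entering the nut at about (322,237), with the yellow mark at about (352,205). Next I'll place the shut fingertips on top of the nut and turn it by friction, dragging towards +x.

Request:
{"name": "carry_out", "arguments": {
  "delta_pos": [
    [-0.007,-0.017,0],
    [0,-0.016,0],
    [0,0,0],
    [0,0,0.02],
    [0,0,0.018],
    [0,0,0.004],
    [0,0,0.004],
    [0,0,0.002],
    [0,0,0]
  ],
  "roll": [0,0,0,0,0,0,0,0,0],
  "hand": [0,0,0,0,0,0,0,0,0]
}}

```text
time: 11.97
tool_pos: [0.4572, 0.1602, 0.143]
ee_rot: [-3.141, -0.008, 0.144]
contact_force: [-12.4, -2.8, 39.3]
width: -0.001
```

Request:
{"name": "carry_out", "arguments": {
  "delta_pos": [
    [0,0,-0.002],
    [0,0,0]
  ],
  "roll": [0,0],
  "hand": [0,0]
}}

```text
time: 12.13
tool_pos: [0.4574, 0.1601, 0.1432]
ee_rot: [-3.141, -0.007, 0.144]
contact_force: [-9.7, -1.2, 31.4]
width: -0.002
```

Request:
{"name": "carry_out", "arguments": {
  "delta_pos": [
    [0.002,0,-0.001],
    [0.002,0,0],
    [0.002,0,0],
    [0.002,0,0],
    [0,0,0]
  ],
  "roll": [0,0,0,0,0],
  "hand": [0,0,0,0,0]
}}

```text
time: 12.55
tool_pos: [0.4667, 0.1616, 0.1438]
ee_rot: [-3.14, -0.01, 0.144]
contact_force: [-4.4, -0.6, 25.7]
width: 0.001
```

Request:
{"name": "carry_out", "arguments": {
  "delta_pos": [
    [0.002,0,0],
    [0.002,0,0],
    [0.002,0,0],
    [0,0,0]
  ],
  "roll": [0,0,0,0],
  "hand": [0,0,0,0]
}}

```text
time: 12.88
tool_pos: [0.4734, 0.1626, 0.1431]
ee_rot: [-3.14, -0.011, 0.143]
contact_force: [-1.4, 0.5, 21.2]
width: -0.001
```

```bash
cat >> h.py <<'E'
def mark(s):
    hsv=cv2.cvtColor(s["frame"],cv2.COLOR_RGB2HSV); m=cv2.inRange(hsv,(18,130,90),(30,255,255))
    n,l,st,c=cv2.connectedComponentsWithStats(m); return [(r.tolist(),q.round(1).tolist()) for r,q in zip(st[1:],c[1:]) if r[4]>8]
E
python3 - <<'E'
from h import *
from station import *
o=get_obs();print(o["tool_pos"],o["contact_force"])
s=snapshot("wrist");pickle.dump(s,open("pics/wrist9.pkl","wb"));print(mark(load("wrist8")),mark(s))
b=snapshot("side");pickle.dump(b,open("pics/side9.pkl","wb"))
canvas([(cv2.resize(s["frame"][:,:,::-1],(400,300)),0,0),(crop(s,250,150,150,150,4)[:,:400],400,0),(crop(b,195,170,95,75,4),0,300)],"c9")
E
```

```text
[0.47342934 0.16255174 0.1430568 ] [-1.42008673  0.46633201 21.21659447]
[([350, 200, 5, 15, 59], [352.4, 207.1]), ([314, 241, 16, 42, 445], [321.0, 257.0]), ([315, 272, 15, 54, 462], [321.5, 299.2]), ([314, 315, 15, 52, 431], [321.4, 341.5]), ([317, 352, 13, 21, 131], [325.1, 364.9])] []
```

View pics/c9.png

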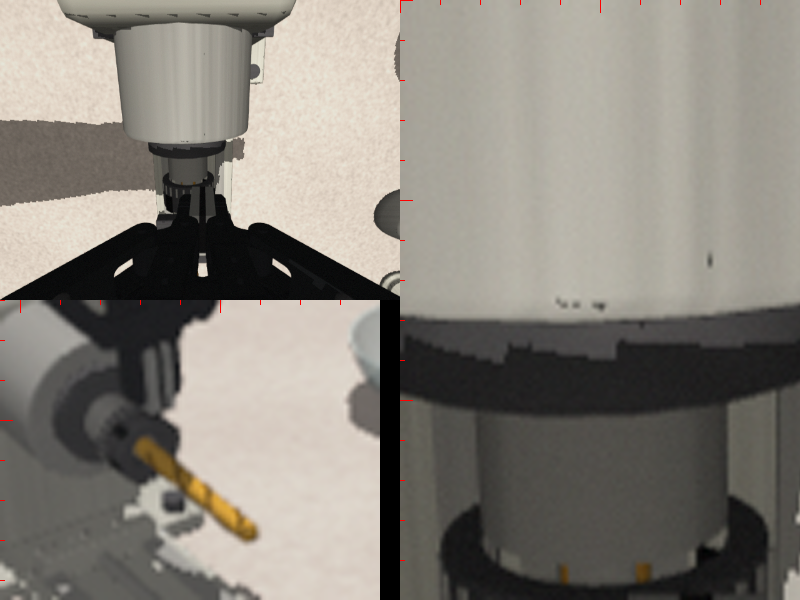

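Request:
{"name": "carry_out", "arguments": {
  "delta_pos": [
    [0,0,-0.02],
    [0,0,-0.023],
    [-0.007,0.033,0],
    [0,0,0],
    [0,0,0]
  ],
  "roll": [0,0,0,0,0],
  "hand": [0,0,0,0,0]
}}

```text
time: 13.4
tool_pos: [0.4674, 0.1269, 0.1786]
ee_rot: [3.142, 0.002, 0.141]
contact_force: [-0.3, 0.4, -0.1]
width: 0.002
```

Run:
```python
from h import *
from station import *
o=get_obs();print(o["tool_pos"],o["contact_force"])
s=snapshot("wrist");pickle.dump(s,open("pics/wrist10.pkl","wb"));print(mark(s))
a=snapshot("scene");pickle.dump(a,open("pics/scene10.pkl","wb"))
for n in ("scene0","scene8","scene10"):
    x=load(n);print(n,[m for m in mark(x) if 370<m[1][0]<410 and 170<m[1][1]<215])
    hsv=cv2.cvtColor(x["frame"],cv2.COLOR_RGB2HSV)[180:205,382:402];sat=hsv[...,1].astype(int)*(hsv[...,0]<32);k=np.unravel_index(sat.argmax(),sat.shape);print(k[1]+382,k[0]+180,sat.max(),[(c+382,r+180) for r,c in np.argwhere(sat>110)][:12])
old=load("wrist8")
canvas([(crop(old,270,180,100,70,4),0,0),(crop(s,270,180,100,70,4),400,0),(crop(load("scene8"),370,170,40,40,7),0,300),(crop(a,370,170,40,40,7),400,300)],"c10")
```

```text
[0.46735577 0.12687468 0.17862336] [-0.30347751  0.40210902 -0.12949078]
[([319, 240, 16, 47, 507], [326.0, 258.3]), ([322, 272, 14, 26, 179], [329.8, 288.8])]
scene0 []
393 193 134 [(np.int64(392), np.int64(193)), (np.int64(393), np.int64(193)), (np.int64(394), np.int64(193)), (np.int64(392), np.int64(194)), (np.int64(393), np.int64(194))]
scene8 []
384 193 155 [(np.int64(382), np.int64(191)), (np.int64(383), np.int64(191)), (np.int64(384), np.int64(191)), (np.int64(385), np.int64(191)), (np.int64(386), np.int64(191)), (np.int64(382), np.int64(192)), (np.int64(383), np.int64(192)), (np.int64(384), np.int64(192)), (np.int64(385), np.int64(192)), (np.int64(386), np.int64(192)), (np.int64(382), np.int64(193)), (np.int64(383), np.int64(193))]
scene10 []
384 192 158 [(np.int64(386), np.int64(190)), (np.int64(382), np.int64(191)), (np.int64(383), np.int64(191)), (np.int64(384), np.int64(191)), (np.int64(385), np.int64(191)), (np.int64(386), np.int64(191)), (np.int64(382), np.int64(192)), (np.int64(383), np.int64(192)), (np.int64(384), np.int64(192)), (np.int64(385), np.int64(192)), (np.int64(386), np.int64(192)), (np.int64(382), np.int64(193))]
```

View pics/c10.png

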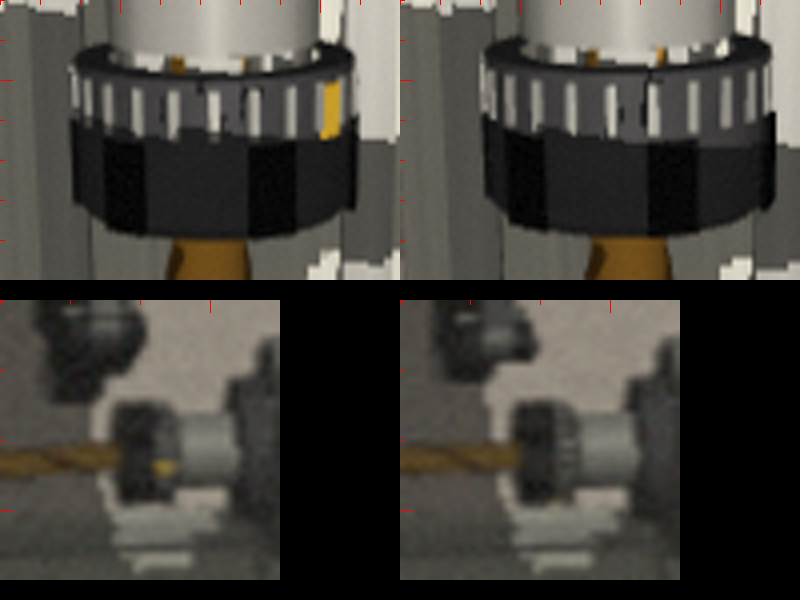

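The slots and mark show the nut rolled about 0.9 rad without slipping: the mark left the wrist view and is now at the nut's lower edge in the scene view. I'll repeat the stroke.

Request:
{"name": "carry_out", "arguments": {
  "delta_pos": [
    [-0.007,-0.017,0],
    [0,-0.016,0],
    [0,0,0],
    [0,0,0.02],
    [0,0,0.013],
    [0,0,0.004],
    [0,0,0.004],
    [0,0,0.0025],
    [0,0,0]
  ],
  "roll": [0,0,0,0,0,0,0,0,0],
  "hand": [0,0,0,0,0,0,0,0,0]
}}

```text
time: 14.25
tool_pos: [0.4566, 0.1604, 0.1432]
ee_rot: [-3.141, -0.005, 0.144]
contact_force: [-10.8, -1.8, 27.7]
width: -0.003
```

Request:
{"name": "carry_out", "arguments": {
  "delta_pos": [
    [0.002,0,0],
    [0.002,0,0],
    [0.002,0,0],
    [0.002,0,0],
    [0,0,0]
  ],
  "roll": [0,0,0,0,0],
  "hand": [0,0,0,0,0]
}}

```text
time: 14.67
tool_pos: [0.4652, 0.1617, 0.1439]
ee_rot: [-3.141, -0.006, 0.144]
contact_force: [-8.8, -0.6, 29.1]
width: -0.004
```

Request:
{"name": "carry_out", "arguments": {
  "delta_pos": [
    [0.002,0,0],
    [0.002,0,0],
    [0.002,0,0],
    [0,0,0]
  ],
  "roll": [0,0,0,0],
  "hand": [0,0,0,0]
}}

```text
time: 15.0
tool_pos: [0.4719, 0.1627, 0.1433]
ee_rot: [-3.14, -0.008, 0.144]
contact_force: [-7.6, -0.1, 26.8]
width: 0.002
```

Request:
{"name": "carry_out", "arguments": {
  "delta_pos": [
    [0,0,-0.02],
    [0,0,-0.0235],
    [-0.007,0.033,0],
    [0,0,0],
    [0,0,0]
  ],
  "roll": [0,0,0,0,0],
  "hand": [0,0,0,0,0]
}}

```text
time: 15.42
tool_pos: [0.4678, 0.1273, 0.1794]
ee_rot: [3.142, 0.0, 0.141]
contact_force: [1.0, -0.7, -1.1]
width: -0.001
```

```bash
cat >> h.py <<'E'
def phase(s):
    # dark spanner slots on the nut: centre and width from the row profile below the knurl
    g=cv2.cvtColor(s["frame"],cv2.COLOR_RGB2GRAY)[218:232].mean(0); return g[285:370].round().astype(int).tolist()
E
python3 - <<'E'
from h import *
from station import *
o=get_obs();print(o["tool_pos"],o["contact_force"])
s=snapshot("wrist");pickle.dump(s,open("pics/wrist11.pkl","wb"));b=snapshot("side");pickle.dump(b,open("pics/side11.pkl","wb"))
for n in(8,10,11):print(n,phase(load(f"wrist{n}")))
E
```

```text
[0.46778292 0.12726221 0.17935463] [ 0.99235453 -0.6741773  -1.11940937]
8 [80, 79, 76, 27, 17, 24, 24, 26, 25, 27, 25, 10, 7, 6, 8, 8, 6, 8, 8, 7, 6, 20, 30, 31, 32, 32, 32, 32, 32, 32, 33, 32, 32, 32, 32, 32, 32, 32, 32, 32, 32, 32, 31, 31, 32, 32, 31, 11, 8, 7, 9, 8, 8, 7, 8, 7, 7, 8, 8, 26, 29, 29, 28, 28, 28, 28, 27, 26, 25, 24, 25, 22, 13, 9, 51, 77, 78, 80, 79, 78, 77, 76, 76, 83, 97]
10 [77, 78, 79, 80, 79, 76, 34, 28, 27, 26, 24, 17, 9, 6, 7, 7, 5, 6, 6, 6, 5, 19, 29, 30, 31, 31, 31, 31, 32, 31, 31, 32, 33, 32, 32, 32, 33, 32, 33, 32, 32, 32, 33, 32, 32, 32, 27, 9, 8, 8, 6, 8, 8, 7, 8, 8, 9, 7, 8, 19, 30, 31, 30, 30, 30, 29, 29, 28, 27, 28, 27, 26, 25, 25, 24, 14, 8, 8, 24, 75, 79, 81, 78, 77, 76]
11 [78, 78, 80, 79, 78, 76, 43, 13, 7, 6, 7, 7, 7, 8, 9, 27, 28, 29, 30, 29, 29, 30, 30, 30, 30, 31, 31, 31, 32, 32, 32, 32, 32, 32, 32, 32, 33, 33, 15, 10, 9, 9, 8, 9, 9, 9, 10, 9, 9, 8, 9, 30, 31, 31, 32, 31, 31, 31, 31, 30, 30, 30, 30, 29, 28, 28, 28, 28, 27, 27, 26, 13, 7, 6, 6, 5, 8, 73, 78, 79, 81, 79, 77, 77, 76]
```

Request:
{"name": "carry_out", "arguments": {
  "delta_pos": [
    [-0.006,-0.017,0],
    [0,-0.016,0],
    [0,0,0],
    [0,0,0.02],
    [0,0,0.013],
    [0,0,0.004],
    [0,0,0.004],
    [0,0,0.0025],
    [0,0,0]
  ],
  "roll": [0,0,0,0,0,0,0,0,0],
  "hand": [0,0,0,0,0,0,0,0,0]
}}

```text
time: 16.27
tool_pos: [0.4569, 0.1605, 0.1435]
ee_rot: [-3.141, -0.004, 0.144]
contact_force: [-12.4, -1.1, 31.0]
width: 0.002
```

Request:
{"name": "carry_out", "arguments": {
  "delta_pos": [
    [0.002,0,0],
    [0.002,0,0],
    [0.002,0,0],
    [0,0,0]
  ],
  "roll": [0,0,0,0],
  "hand": [0,0,0,0]
}}

```text
time: 16.6
tool_pos: [0.4584, 0.1608, 0.1435]
ee_rot: [-3.141, 0.006, 0.145]
contact_force: [-23.9, -3.1, 38.5]
width: -0.001
```

Request:
{"name": "carry_out", "arguments": {
  "delta_pos": [
    [0.002,0,0],
    [0.002,0,0],
    [0.002,0,0],
    [0,0,0]
  ],
  "roll": [0,0,0,0],
  "hand": [0,0,0,0]
}}

```text
time: 16.93
tool_pos: [0.4613, 0.1613, 0.1435]
ee_rot: [-3.141, 0.013, 0.145]
contact_force: [-29.9, -4.0, 41.6]
width: -0.002
```

Request:
{"name": "carry_out", "arguments": {
  "delta_pos": [
    [0,0,-0.02],
    [0,0,-0.0235],
    [-0.006,0.033,0],
    [0,0,0],
    [0,0,0],
    [0,0,0]
  ],
  "roll": [0,0,0,0,0,0],
  "hand": [0,0,0,0,0,0]
}}

```text
time: 17.43
tool_pos: [0.4674, 0.1281, 0.1787]
ee_rot: [-3.141, 0.002, 0.143]
contact_force: [0.3, 0.9, 0.1]
width: -0.002
```

Run:
```python
from h import *
from station import *
np.set_printoptions(precision=4,suppress=True)
o=get_obs();print(o["tool_pos"],o["contact_force"])
S={}
for n in("scene","side","wrist"):
    S[n]=snapshot(n);pickle.dump(S[n],open(f"pics/{n}12.pkl","wb"))
print(phase(S["wrist"]))
for k in(8,11,12):
    b=load(f"side{k}");h=gold(b,(215,190,270,240));print(k,"side",h[0],h[2],h[3],h[4])
a,b=S["scene"],S["side"]
g=gold(a,(335,180,386,205));h=gold(b,(215,190,270,240));print("scene",g[0],g[3],g[4])
p,d=line3(a,(g[3],g[4]),b,(h[3],h[4]));print("drill line",d);[print(p+d*(y-p[1])/d[1]) for y in(.06,.15)]
print("tip",tri(a,g[3],b,h[4]))
```

```text
[0.4674 0.1281 0.1787] [0.3167 0.9359 0.1205]
[78, 79, 79, 80, 78, 78, 76, 39, 13, 6, 7, 6, 6, 7, 6, 7, 19, 28, 28, 29, 29, 29, 30, 30, 30, 31, 32, 32, 31, 32, 31, 31, 32, 32, 33, 32, 32, 33, 33, 32, 14, 10, 10, 11, 10, 11, 11, 10, 9, 10, 11, 10, 10, 31, 31, 32, 32, 32, 32, 31, 30, 30, 30, 30, 30, 29, 28, 27, 28, 27, 27, 25, 21, 9, 7, 6, 6, 5, 45, 76, 79, 80, 78, 77, 77]
8 side 169 [0.7301 0.6833] [228.5971 205.4305] [257.0287 232.0379]
11 side 157 [0.7828 0.6223] [228.9646 205.0446] [257.9393 228.0763]
12 side 157 [0.7828 0.6223] [228.9646 205.0446] [257.9393 228.0763]
scene 103 [385.0358 191.9809] [349.973  193.2621]
drill line [ 0.1476 -0.989   0.0091]
[0.478  0.06   0.1166]
[0.4646 0.15   0.1158]
tip [0.4766 0.1324 0.0984]
```

Run:
```python
from h import *
from scipy.optimize import brentq
def cross(p,lev,up): # subpixel crossings
    p=np.array(p,float);return [i+(lev-p[i])/(p[i+1]-p[i]) for i in range(len(p)-1) if (p[i]<lev<=p[i+1] if up else p[i]>=lev>p[i+1])]
for k in(8,10,11,12):
    w=load(f"wrist{k}");c=-w["R"].T@w["t"];H=(c[2]-.115)*1000
    p=phase(w);e0=cross(p,50,False)[0];e1=[x for x in cross(p,50,True)][-1] if k!=8 else cross(p,50,True)[0]
    e1=[x for x in cross(p,50,True) if x>60][0]
    ts=np.tan(np.arcsin(18/H));mid=(e0+e1)/2;sc=ts/((e1-e0)/2)
    f=lambda t:18*np.sin(t)/(H-18*np.cos(t));tm=np.arccos(18/H)
    th=lambda x:brentq(lambda t:f(t)-np.clip((x-mid)*sc,-f(tm)*.999,f(tm)*.999),-tm,tm)
    print(k,round(H),round(mid,1),"falls",[round(th(x),2) for x in cross(p,19,False) if e0+1<x<e1-1],"rises",[round(th(x),2) for x in cross(p,19,True) if e0+1<x<e1-1])
```

```text
8 198 38.3 falls [-1.22, -0.83, 0.22, 1.1] rises [-1.17, -0.46, 0.56]
10 194 42.1 falls [-0.96, 0.11, 1.02] rises [-0.56, 0.44]
11 195 41.2 falls [-1.24, -0.09, 0.9] rises [-0.78, 0.24]
12 194 42.4 falls [-1.24, -0.07, 0.91] rises [-0.77, 0.26]
```

Request:
{"name": "carry_out", "arguments": {
  "delta_pos": [
    [-0.004,-0.017,0],
    [0,-0.016,0],
    [0,0,0],
    [0,0,0.02],
    [0,0,0.013],
    [0,0,0.004],
    [0,0,0.004],
    [0,0,0.0025],
    [0,0,0]
  ],
  "roll": [0,0,0,0,0,0,0,0,0],
  "hand": [0,0,0,0,0,0,0,0,0]
}}

```text
time: 18.33
tool_pos: [0.4591, 0.1606, 0.1436]
ee_rot: [-3.141, -0.004, 0.144]
contact_force: [-12.3, -2.0, 30.2]
width: 0.003
```

Request:
{"name": "carry_out", "arguments": {
  "delta_pos": [
    [0.003,0,0],
    [0.003,0,0],
    [0,0,0]
  ],
  "roll": [0,0,0],
  "hand": [0,0,0]
}}

```text
time: 18.58
tool_pos: [0.4601, 0.1608, 0.1435]
ee_rot: [-3.141, 0.007, 0.145]
contact_force: [-23.0, -3.6, 37.4]
width: -0.002
```

Request:
{"name": "carry_out", "arguments": {
  "delta_pos": [
    [0.003,0,0],
    [0.003,0,0],
    [0,0,0]
  ],
  "roll": [0,0,0],
  "hand": [0,0,0]
}}

```text
time: 18.83
tool_pos: [0.4611, 0.161, 0.1434]
ee_rot: [-3.141, 0.018, 0.145]
contact_force: [-34.6, -5.6, 44.9]
width: 0.003
```

Request:
{"name": "carry_out", "arguments": {
  "delta_pos": [
    [0.002,0,0],
    [0.002,0,0],
    [0,0,0]
  ],
  "roll": [0,0,0],
  "hand": [0,0,0]
}}

```text
time: 19.08
tool_pos: [0.4723, 0.1627, 0.1432]
ee_rot: [-3.141, 0.002, 0.144]
contact_force: [-17.0, -2.1, 31.5]
width: 0.002
```

Request:
{"name": "carry_out", "arguments": {
  "delta_pos": [
    [0,0,-0.02],
    [0,0,-0.0235],
    [-0.012,0.033,0],
    [0,0,0],
    [0,0,0],
    [0,0,0]
  ],
  "roll": [0,0,0,0,0,0],
  "hand": [0,0,0,0,0,0]
}}

```text
time: 19.58
tool_pos: [0.4675, 0.1281, 0.179]
ee_rot: [-3.141, 0.001, 0.143]
contact_force: [0.7, 0.8, -0.3]
width: 0.004
```

Run:
```python
from h import *
from station import *
from scipy.optimize import brentq
np.set_printoptions(precision=4,suppress=True)
o=get_obs();print(o["tool_pos"],o["contact_force"])
for n in("scene","side","wrist"): pickle.dump(snapshot(n),open(f"pics/{n}13.pkl","wb"))
def cross(p,lev,up):
    p=np.array(p,float);return [i+(lev-p[i])/(p[i+1]-p[i]) for i in range(len(p)-1) if (p[i]<lev<=p[i+1] if up else p[i]>=lev>p[i+1])]
for k in(11,12,13):
    w=load(f"wrist{k}");c=-w["R"].T@w["t"];H=(c[2]-.115)*1000
    p=phase(w);e0=cross(p,50,False)[0];e1=[x for x in cross(p,50,True) if x>60][0]
    ts=np.tan(np.arcsin(18/H));mid=(e0+e1)/2;sc=ts/((e1-e0)/2)
    f=lambda t:18*np.sin(t)/(H-18*np.cos(t));tm=np.arccos(18/H)
    th=lambda x:brentq(lambda t:f(t)-np.clip((x-mid)*sc,-f(tm)*.999,f(tm)*.999),-tm,tm)
    print(k,[round(th(x),3) for x in cross(p,19,False) if e0+1<x<e1-1],[round(th(x),3) for x in cross(p,19,True) if e0+1<x<e1-1])
b=load("side13");h=gold(b,(215,190,270,240));print(h[0],h[2],h[3],h[4])
# nut phase before the drill was inserted vs after
p7=cv2.cvtColor(load("wrist7")["frame"],cv2.COLOR_RGB2GRAY)[115:135,255:395].mean(0).round().astype(int);print(p7.tolist())
```

```text
[0.4675 0.1281 0.179 ] [ 0.6587  0.8128 -0.2581]
11 [-1.242, -0.089, 0.9] [-0.784, 0.241]
12 [-1.237, -0.069, 0.908] [-0.766, 0.259]
13 [-0.072, 0.904] [-0.771, 0.258]
157 [0.7828 0.6223] [228.9646 205.0446] [257.9393 228.0763]
[220, 220, 220, 216, 206, 206, 208, 129, 41, 27, 32, 39, 42, 44, 46, 48, 50, 49, 49, 35, 18, 17, 17, 16, 16, 17, 17, 17, 16, 16, 17, 16, 16, 16, 16, 15, 14, 22, 68, 73, 74, 74, 75, 75, 75, 76, 75, 76, 77, 77, 77, 78, 78, 80, 81, 82, 82, 84, 85, 86, 88, 89, 81, 72, 83, 93, 94, 94, 93, 94, 93, 91, 91, 89, 88, 88, 87, 86, 85, 85, 83, 82, 62, 70, 61, 17, 17, 19, 20, 20, 20, 20, 20, 20, 19, 20, 19, 19, 19, 20, 19, 19, 19, 19, 19, 19, 30, 65, 67, 67, 66, 64, 64, 62, 61, 61, 59, 58, 57, 56, 55, 53, 51, 50, 48, 45, 42, 39, 40, 42, 49, 181, 211, 220, 225, 224, 225, 227, 226, 225]
```

Run:
```python
from h import *
a,b=load("scene13"),load("side13")
h=gold(b,(215,190,290,260));print(h[3],h[4],h[5])
m=np.array([.4654,.1513,.115]);t=m-.093*np.array([-.1432,.9897,0]);print("expected tip px",proj(b,t),proj(a,t))
g=gold(a,(330,180,386,205));print(g[3],g[4],g[0])
print("tip by scene",onz(a,g[4],.115),"by side",onz(b,h[4],.115),"expected",t)
```

```text
[228.96455989 205.04458497] [257.93933432 228.07631967] [(np.int32(229), np.int32(205), np.int32(30), np.int32(25), np.int32(157))]
expected tip px [[257.23137771 227.88104843]] [[349.56782397 193.83927655]]
[385.03564068 191.95922954] [349.97257982 193.26201601] 107
tip by scene [0.47688606 0.06011553 0.115     ] by side [0.4796061  0.05803865 0.115     ] expected [0.4787176 0.0592579 0.115    ]
```

The drill tip is within about 2 mm of where it should be with the shank home, so I'm handing in.

```bash
python3 -c "
from station import *
print(sign_off())"
```

```text
the job is handed in; nothing more can be done
None
```

The gold drill is in the spindle, shank home against the stop, with the collet nut turned as far as it would go. I handed the job in at about 20 s of the 72 s allowed; no verdict is reported.

**How it went:**
- I lifted the drill from the stand by its shank and tipped it level in a light grip over the V-rest.
- I laid it in both Vs, took a new hold mid-drill and pushed it in until the stop pushed back with 12 N.
- The tool can only point down, so I turned the nut by dragging the shut fingertips across its top. Two strokes turned it; two more met a stall.

**Last checks:**
- **Drill position:** the point lies within about 2 mm of where it should be with the shank home.
- **Straightness:** the drill axis is within about 0.01 rad of level and of the measured spindle direction.
- **Nut:** the slots on it show about 1.8 rad of turn. The last stroke pulled with about 35 N and slipped without moving the nut, which fits the hard stop.
- **Robot:** the gripper stands clear above the drill.

**Less certain:**
- **Nut angle:** I could not read it directly. 1.8 rad fits the 2.2 rad stop only if the nut started near 0.4, the top of its range.
- **Pressing force:** the fingertips pressed on the nut with up to about 45 N for a moment, about 57 N with the sideways pull. I took the 40 N limit to cover only the arm and gripper body.
- **Other objects:** I made no final measurement of the other drills, dishes and samples. The arm's path kept away from them.
- **Pictures:** I viewed 12, two over the budget.

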